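# Load the ware board for the refire

### The job

Load the clamped ware board for the refire: stand the porcelain jar, the handleless teacup and the ring dish (the trinket dish with the post) upright on the drip cookies that fit their feet - the teacup on the smallest, the jar on the middle one, the ring dish on the largest, with the foot wholly on its cookie - and close the jar with the lid that fits its mouth. Set everything down gently, without letting it fall. The mug with the handle, the plain dish without a post and the oversized lid are not for this load: leave them where they are.

Things in the scene. Friction and masses are not known exactly. Their poses are not given: they have to be found in the camera images.
- jar: Straight-sided open jar of matte white porcelain, no handle, 66 mm in outside diameter (foot 62 mm), 72 mm tall, wall 4 mm, mouth 58 mm inside, about 240 g; stands upright on the cart top. Can be gripped across its outside. Origin: centre of its underside, z up along its axis; round, so its yaw means nothing.
- jar_lid: The jar's lid, white porcelain, 90 g, right way up: disc 74 mm across, knob 20 mm across on top. Origin: centre of its underside, z up. Flange (45 mm across at its foot, 51 mm at its top) z 0-8 mm; flat bearing face z 8; dome to z 15 beside the knob; knob stem 18 mm across z 17-21, grip z 23-36, top 39 mm. Seated, the flange is in the mouth and the origin 64 mm above the jar's.
- teacup: Handleless copper-red teacup, 62 mm in outside diameter over straight sides from 28 mm up to the rim at 68 mm, tapering below to a foot 44 mm across; wall 4 mm, open mouth, about 170 g; stands upright on the cart top. Can be gripped across its outside near the rim. Origin: centre of its underside, z up along its axis; round, so its yaw means nothing.
- ring_dish: Round stoneware trinket dish for rings, 94 mm across the rim and 18 mm tall, foot 84 mm across, with an upright post in its middle: 18 mm in diameter, straight from 16 to 56 mm above the underside, top at 62 mm. About 190 g; can be lifted by the post. Stands on the cart top. Origin: centre of its underside, z up along the post; its yaw means nothing.
- cookie_small: Fixed flat bisque-clay disc (drip cookie) on the ware board, 68 mm across, 8 mm thick. Origin: centre of its underside, 18 mm above the cart top (its upper face is at 26 mm); z up. Smallest of three, for the teacup. The cookies change places on the board from start to start; centres at least 130 mm apart.
- cookie_middle: Fixed flat bisque-clay disc (drip cookie) on the ware board, 86 mm across, 8 mm thick. Origin: centre of its underside, 18 mm above the cart top (its upper face is at 26 mm); z up. Middle one of three, for the jar. The board is fixed plywood, 280 mm square, 18 mm thick, with a lip up to 26 mm above the cart top.
- cookie_large: Fixed flat bisque-clay disc (drip cookie) on the ware board, 108 mm across, 8 mm thick. Origin: centre of its underside, 18 mm above the cart top (its upper face is at 26 mm); z up. Largest of three, for the ring dish. A bar clamp holds the board at its far left corner: at least 90 mm from any cookie's centre, up to 64 mm above the cart top.
- mug: Look-alike, to be left where it is: a copper-red mug of the teacup's size (62 mm across, 68 mm tall) but with a loop handle on one side that reaches 59 mm from its axis. Origin: centre of its underside, z up; the handle points along its own +y.
- plain_dish: Look-alike, to be left where it is: a round stoneware dish of the ring dish's size (94 mm across, 18 mm tall) without a post. Origin: centre of its underside, z up.
- large_lid: Look-alike, to be left where it is: a white porcelain lid like the jar's but too large for it, 94 mm across, 39 mm tall to the top of the same 20 mm knob. Origin: centre of its underside, z up.
Things that resemble listed ones, but are neither listed nor needed, are in the scene too. What is shaped like the large_lid but brown is not meant.

How it is judged:
At the end, for the whole second after the job is handed in: Teacup on smallest cookie, jar on middle, ring dish on largest: upright (0.1 rad), bearing on it, centred within 12 mm. Lid seated on the jar: within 6 mm of its axis, origin 61-67 mm above the jar's, level (0.1 rad). Mug, plain dish, large lid within 25 mm of their start. All at rest (horizontal distance between jar and cookie_middle below 0.012 m and z of jar in the frame of cookie_middle between 0.005 and 0.011 m and angle between each of jar, teacup, ring_dish, jar_lid's own z axis and vertical below 0.1 rad and linear speed of each of jar, teacup, ring_dish, jar_lid, mug, plain_dish, large_lid below 0.01 m/s and horizontal distance between teacup and cookie_small below 0.012 m and z of teacup in the frame of cookie_small between 0.005 and 0.011 m and horizontal distance between ring_dish and cookie_large below 0.012 m and z of ring_dish in the frame of cookie_large between 0.005 and 0.011 m and horizontal distance between jar_lid and jar below 0.006 m and z of jar_lid in the frame of jar between 0.061 and 0.067 m and distance of each of mug, plain_dish, large_lid from where it was at the start of the episode below 0.025 m); the robot touches nothing.
It fails at once if the jar, its lid, the teacup or the ring dish is tipped over (more than 45 degrees) (angle between any of jar, jar_lid, teacup, ring_dish's own z axis and vertical above 0.785 rad).
It fails at once if one of these four is let fall (by more than about 15 mm) ((contact force between the fingers and jar below 0.2 N and linear speed of jar above 0.55 m/s) or (contact force between the fingers and jar_lid below 0.2 N and linear speed of jar_lid above 0.55 m/s) or (contact force between the fingers and teacup below 0.2 N and linear speed of teacup above 0.55 m/s) or (contact force between the fingers and ring_dish below 0.2 N and linear speed of ring_dish above 0.55 m/s)).
It fails at once if a piece is pressed or banged down on its cookie, or the lid on the jar, with more than 80 N (contact force between jar and cookie_middle above 80 N or contact force between teacup and cookie_small above 80 N or contact force between ring_dish and cookie_large above 80 N or contact force between jar_lid and jar above 80 N).
It also fails if it takes over 99 s, if anything falls off the work surface, if the arm or the gripper's body presses on something with over 40 N, if the wrist force passes 120 N, or if a joint passes its speed limit or range.

### The arm

A 7-joint arm with a two-finger parallel gripper is mounted at the origin on the work surface. World frame = base frame: x ahead of the robot, y to its left, z up, the work surface at z = 0. Lengths are in m, angles in rad, forces in N, time in s.
With the tool pointing down it reaches from about 0.425 to 0.95 m from the base axis. Payload 16.7 kg.
Tool frame: the origin (TCP) lies on the mounting face of the last link; the fingertips stand 199 mm ahead of it and the grasp point (between the pads) lies 180 mm ahead of it; z points along the fingers, y is the line along which they close (so a half turn about z gives the same grasp; the last joint's range is limited). The gripper opens to 94 mm and grips with 3 to 60 N. Pads are 16 mm wide; open, the fingers measure 119 mm over their backs; the gripper's body (75 mm by 177 mm) begins 78 mm behind the grasp point.
Start: joints at [0.958, 0.426, 0.074, 1.606, -0.034, 1.111, -0.067], TCP at [0.302, -0.604, 0.405] pointing down, gripper open.
Joint ranges: [-2.85, 2.85], [-0.5, 2.14], [-1.23, 1.37], [0.21, 2.46], [-1.02, 4.16], [0.16, 2.05], [-2.73, 2.73]. Speed limits (rad/s): [1.89, 1.89, 2.39, 2.39, 3.01, 3.01, 3.01].

### API

Orientations are given as [roll, pitch, yaw] about the fixed x, y, z axes, in that order (R = Rz(yaw) Ry(pitch) Rx(roll)).
In Python, from cell import r gives the robot as it stands.
- The arm moves only by the tool step_arm, never from a script. Its argument "moves" is a list of rows, each an object with "angular": the turn, a rotation vector about the world's x, y, z in degrees, a list of three; "delta_pos": the shift along the world's x, y, z in m, a list of three; "claw": the closure, from 0 (fully open) to 1 (shut). In form: [{"angular": [wx, wy, wz], "delta_pos": [x, y, z], "claw": claw}, ...]. A call has 1 to 10 rows; each row shifts and turns the commanded pose from where the row before left it; what a row does not reach is not made up. A row lasts 1/12 s, in which the tool goes at most 41.7 mm and 7.16 degrees, less where a joint would pass 70% of its speed; a pose out of reach is approached as far as the arm can. A call is refused whole if a number of a shift passes 0.0417 or a number of a turn 7.16, either way. A call with a gripper value outside its range is refused whole. The fingers move at their own pace and stop on an object; "squeeze" is the grip in N (left out, the last holds). Time passes only in rows, so rows that do not move let the fingers close. It gives the time, the measured TCP pose, the force, the opening and the grip force at its end, in the units of the state.
- r.state(): the state, without advancing time (a new reading comes with each control period).
- r.read_camera(name): name is "side" or "top"; returns (picture, depth): 384x512x3 uint8, red, green, blue; 384x512 float32, m along the optical axis (not along the pixel's ray), 0 where there is no reading.
- r.camera_params(name): a dict with "fx", "fy", "cx", "cy" (pixels), "extrinsics" (4x4, takes a point from camera to world coordinates). Camera axes: x right, y up, looking along -z (the intrinsics and any distortion apply to the point x, -y, -z); pixel columns grow to the right and rows downward; lengths in m; the calibration is good to about 2 mm. A picture is of the moment at which its call begins. camera_params takes no time and is no camera call.
- r.hand_in(): hands the job in; it is judged then, once.
The state is a dict: "t": time; "joint_positions": joint angles; "joint_vel": joint speeds; "effort": joint torques, N m; "tcp_pos": TCP position; "tool_rot": TCP orientation; "ft_force": force on the tool from outside, world axes, zero at the start; "moment": the same for the moment, N m; "opening": finger opening in m; "gripper_force": force on a finger pad.
Only numpy, scipy, OpenCV 4.12 (cv2) and the standard library are available. Lean on these libraries where they do the work, as an engineer would, in place of code of your own. Each camera call takes 0.05 s, during which the arm holds its last target. There are 200 camera calls.

## Working session

There is one attempt and no reset: what is moved stays moved. The work goes in short steps, Python scripts to look and compute and a tool call to move; the robot and the scene stay as the last step left them, time stands still between calls to the robot, and variables do not carry over. Pictures are saved under pics/ and viewed, at most 14 in all, crops included, and the job is handed in when it is done.

Besides the shell and the picture viewer there is one more tool, called as a command line: name --argument value ..., lists and objects as JSON in quotes. step_arm: Moves the arm, as the interface text tells. Its arguments: {"type":"object","properties":{"moves":{"type":"array"},"squeeze":{"type":"number"}},"required":["moves"]}

```bash
mkdir -p pics; cat > h.py <<'E'
import numpy as np, cv2
from cell import r
def cloud(name):
    p,d=r.read_camera(name); c=r.camera_params(name)
    v,u=np.mgrid[:384,:512]
    P=np.stack([(u-c['cx'])/c['fx']*d,-(v-c['cy'])/c['fy']*d,-d],-1)
    E=np.array(c['extrinsics']); W=P@E[:3,:3].T+E[:3,3]
    W[d<=0]=np.nan
    return p,d,W
E
python3 - <<'E'
from h import *
for n in('top','side'):
    p,d,W=cloud(n); cv2.imwrite(f'pics/{n}0.png',cv2.resize(p[:,:,::-1],(800,600)))
    np.savez(f'{n}0.npz',p=p,W=W); c=r.camera_params(n); print(n,{k:c[k] for k in c if k!='extrinsics'},np.round(c['extrinsics'],3))
print(r.state())
E
```

```text
top {'fx': 367.9636620512975, 'fy': 367.9636620512975, 'cx': 254.60730375434326, 'cy': 194.53824012148152} [[-0.01   0.994 -0.108  0.36 ]
 [-1.    -0.011 -0.013  0.017]
 [-0.014  0.108  0.994  0.949]
 [ 0.     0.     0.     1.   ]]
side {'fx': 422.92369657809763, 'fy': 422.92369657809763, 'cx': 258.7106800854411, 'cy': 187.58766166821084} [[-0.976  0.153 -0.153  0.31 ]
 [-0.217 -0.705  0.676  0.731]
 [-0.004  0.693  0.721  0.823]
 [ 0.     0.     0.     1.   ]]
{'t': 0.1, 'joint_positions': array([ 0.95749988,  0.42664708,  0.07382267,  1.60653183, -0.03410799,
        1.11078   , -0.06710917]), 'joint_vel': array([-0.00036477, -0.0002215 , -0.00093834, -0.00215561, -0.00332551,
       -0.00061123,  0.0016143 ]), 'effort': array([ 7.85516255e-03, -9.37459874e+01,  3.67738210e+00, -4.55041838e+01,
       -4.85028466e-02,  1.69347308e-02, -1.20329014e-05]), 'tcp_pos': array([ 0.30189152, -0.60354386,  0.40406446]), 'tool_rot': array([-3.14048583e+00,  5.63752813e-05,  4.63780088e-01]), 'ft_force': array([ 0.12269137,  0.82619215, -0.09842502]), 'moment': array([ 0.00726153, -0.01301458, -0.0499337 ]), 'gripper_force': 0.0, 'opening': 0.09363250936590932}
```

View pics/top0.png

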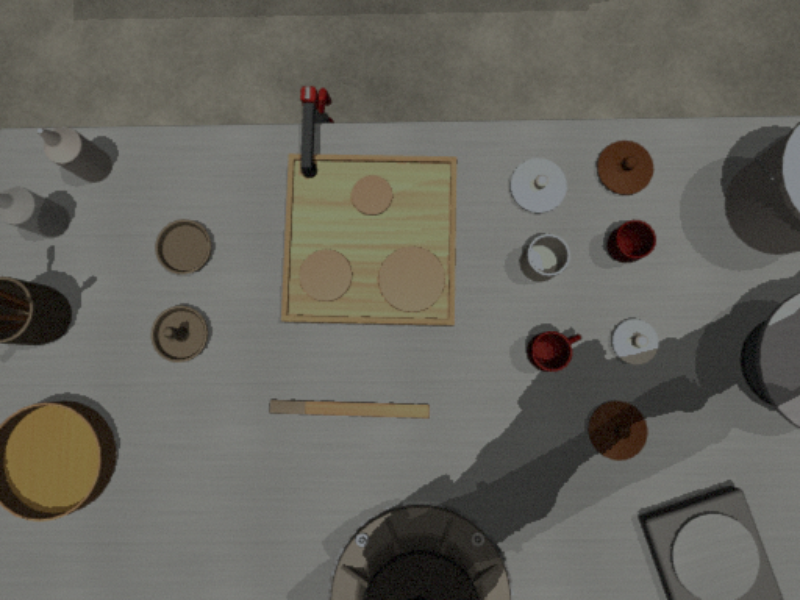

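View pics/side0.png

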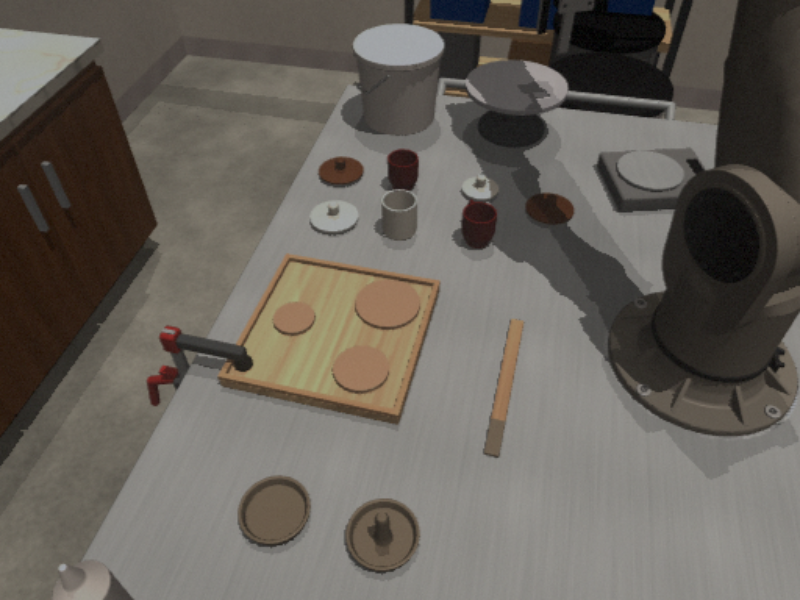

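The top view (800x600) shows these candidates:
- **Red cups:** (632,241) has no handle, so it is the teacup. (550,351) has a loop handle, so it is the mug.
- **White lids:** (635,342) is the smaller one, so it should be the jar lid. (538,186) is larger, so it is the oversized lid. The brown lids don't count.
- **Dishes:** (181,333) has a post, so it is the ring dish. (184,247) is the plain dish.
- **Jar:** (546,257).
- **Cookies:** small (372,195), middle (326,275), large (411,279).

I'll measure the positions and check these in one enlarged crop.

```bash
cat >> h.py <<'E'
def circ(W,mask,c,R,z0,z1):
    """enclosing circle (m) of cloud points within R of c, z in band"""
    q=W[mask&(np.hypot(W[...,0]-c[0],W[...,1]-c[1])<R)&(W[...,2]>z0)&(W[...,2]<z1)]
    if len(q)<8: return None
    (x,y),rad=cv2.minEnclosingCircle(q[:,:2].astype(np.float32))
    m=(q[:,:2].max(0)+q[:,:2].min(0))/2
    return np.round([x,y,rad*2,*m,np.median(q[:,2]),len(q)],4)
E
python3 - <<'E'
from h import *
Z=np.load('top0.npz');p=Z['p'];W=Z['W'];S=np.load('side0.npz');WS=S['W']
px=dict(teacup=(632,241,.045,.055),mug=(550,351,.045,.055),jar=(546,257,.05,.06),jar_lid=(635,342,.055,.008),large_lid=(538,186,.06,.008),ring=(181,333,.06,.011),plain=(184,247,.06,.011),brown1=(618,430,.06,.008))
for k,(u,v,R,z0) in px.items():
    c=W[int(v*.64),int(u*.64)]
    print(k,np.round(c,3),'top',circ(W,True,c,R,z0,.09),'side',circ(WS,True,c,R,z0,.09))
for k,(u,v) in dict(jl=(635,342),post=(181,333)).items():
    c=W[int(v*.64),int(u*.64)]; print(k,'high part',circ(W,True,c,.04,.028,.09),circ(WS,True,c,.04,.028,.09))
# cookies by colour
lab=cv2.cvtColor(p,cv2.COLOR_RGB2LAB).astype(float); hsv=cv2.cvtColor(p,cv2.COLOR_RGB2HSV)
for k,(u,v) in dict(small=(372,195),middle=(326,275),large=(411,279)).items():
    u=int(u*.64);v=int(v*.64); m=(np.abs(lab-np.median(lab[v-4:v+5,u-4:u+5].reshape(-1,3),0))*[.4,1,1]).sum(-1)<11
    m=cv2.morphologyEx(m.astype(np.uint8),cv2.MORPH_OPEN,np.ones((3,3)))
    n,L=cv2.connectedComponents(m); q=W[(L==L[v,u])]
    q=q[~np.isnan(q[:,0])]; (x,y),rr=cv2.minEnclosingCircle(q[:,:2].astype(np.float32)); print(k,np.round([x,y,2*rr,*q.mean(0)],4),len(q))
print('board z/table z',W[130:200,185:290,2].min(),np.nanmedian(W[250:260,200:300,2]))
crop=p[70:300,320:440][:,:,::-1]; c2=p[125:245,90:150][:,:,::-1]
a=cv2.resize(crop,None,fx=2.5,fy=2.5); b=cv2.resize(c2,None,fx=4,fy=4)
o=np.zeros((575,560,3),np.uint8);o[:,:300]=a;o[:480,310:550]=b;cv2.imwrite('pics/crop.png',np.clip(o*1.8,0,255).astype(np.uint8))
E
```

```text
teacup [ 0.564 -0.358  0.008] top [ 5.542e-01 -3.412e-01  6.220e-02  5.532e-01 -3.426e-01  6.670e-02
  1.530e+02] side [ 5.562e-01 -3.409e-01  6.410e-02  5.544e-01 -3.428e-01  6.280e-02
  9.800e+01]
mug [ 0.384 -0.217  0.007] top [ 3.889e-01 -2.137e-01  8.490e-02  3.818e-01 -2.127e-01  6.670e-02
  2.150e+02] side [ 3.865e-01 -2.118e-01  8.230e-02  3.828e-01 -2.107e-01  6.320e-02
  1.840e+02]
jar [ 0.54  -0.216  0.005] top [ 5.303e-01 -2.038e-01  6.630e-02  5.296e-01 -2.035e-01  7.090e-02
  1.970e+02] side [ 5.322e-01 -2.027e-01  7.100e-02  5.310e-01 -2.027e-01  6.830e-02
  1.830e+02]
jar_lid [ 0.397 -0.344  0.035] top [ 3.973e-01 -3.536e-01  7.440e-02  3.981e-01 -3.529e-01  1.330e-02
  6.730e+02] side [ 3.995e-01 -3.504e-01  7.750e-02  3.984e-01 -3.498e-01  1.220e-02
  2.680e+02]
large_lid [ 0.653 -0.202  0.026] top [ 6.599e-01 -2.061e-01  9.540e-02  6.606e-01 -2.072e-01  1.300e-02
  9.800e+02] side [ 6.613e-01 -2.052e-01  9.650e-02  6.611e-01 -2.060e-01  1.220e-02
  4.910e+02]
ring [0.417 0.379 0.033] top [4.171e-01 3.877e-01 9.380e-02 4.170e-01 3.879e-01 1.790e-02 3.890e+02] side [
[... 287 characters left out ...]
.562e-01 -3.182e-01  9.450e-02  2.565e-01 -3.173e-01  1.310e-02
  1.137e+03] side [ 2.588e-01 -3.155e-01  9.870e-02  2.583e-01 -3.151e-01  1.200e-02
  4.670e+02]
jl high part [ 3.976e-01 -3.531e-01  2.110e-02  3.982e-01 -3.531e-01  3.840e-02
  6.200e+01] [ 3.991e-01 -3.522e-01  2.310e-02  3.982e-01 -3.526e-01  3.640e-02
  3.000e+01]
post high part [4.171e-01 3.860e-01 1.780e-02 4.171e-01 3.859e-01 5.700e-02 7.600e+01] [4.171e-01 3.899e-01 1.790e-02 4.173e-01 3.900e-01 5.700e-02 1.210e+02]
small [0.6456 0.0743 0.0728 0.6434 0.0724 0.026 ] 530
middle [0.5661 0.0574 0.3619 0.5064 0.0549 0.024 ] 3625
large [0.4946 0.0705 0.2785 0.5029 0.0659 0.0244] 2951
board z/table z nan 0.0007386511236588955
```

View pics/crop.png

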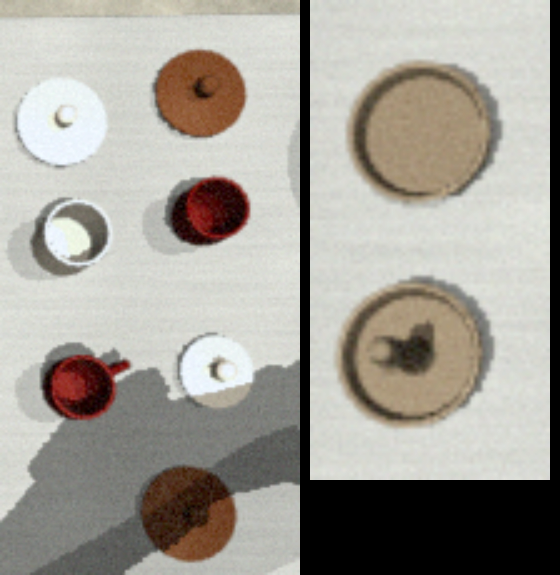

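The crop confirms it: no handle on the upper red cup, a handle on the mug, the smaller white lid at the lower right, and the post in the lower dish. Next I'll refine the cookies by height.

```bash
python3 - <<'E'
from h import *
for f in('top','side'):
    Z=np.load(f+'0.npz');W=Z['W'];p=Z['p'].astype(float)
    hsv=cv2.cvtColor(Z['p'],cv2.COLOR_RGB2HSV)
    for k,c,D in(('small',(.645,.073),.068),('middle',(.513,.15),.086),('large',(.507,.013),.108)):
        R=D/2+.012
        near=(np.hypot(W[...,0]-c[0],W[...,1]-c[1])<R)
        g=p[...,1]/p[...,0]; i=near&(np.hypot(W[...,0]-c[0],W[...,1]-c[1])<.02)
        o=near&(np.hypot(W[...,0]-c[0],W[...,1]-c[1])>D/2+.006)
        t=(np.median(g[i])+np.median(g[o]))/2
        m=(near&(g<t)).astype(np.uint8); m=cv2.morphologyEx(m,cv2.MORPH_OPEN,np.ones((3,3)))
        n,L,s,cen=cv2.connectedComponentsWithStats(m); b=1+np.argmax(s[1:,4]); q=W[(L==b)]
        (x,y),rr=cv2.minEnclosingCircle(q[:,:2].astype(np.float32))
        print(f,k,np.round([np.median(g[i]),np.median(g[o])],2),np.round([x,y,2*rr],4),'mean',np.round(q.mean(0),4),'bbox',np.round((q[:,:2].max(0)+q[:,:2].min(0))/2,4),len(q))
E
```

```text
top small [0.84 1.  ] [0.642  0.0728 0.0729] mean [0.6416 0.0717 0.0259] bbox [0.6416 0.0723] 542
top middle [0.87 0.95] [0.5048 0.1455 0.1016] mean [0.5089 0.1474 0.0256] bbox [0.51   0.1448] 917
top large [0.88 0.95] [0.5025 0.0142 0.13  ] mean [0.5043 0.0097 0.0256] bbox [0.5035 0.0143] 1428
side small [0.77 0.93] [0.6419 0.0703 0.0782] mean [0.6418 0.0765 0.0251] bbox [0.644  0.0701] 470
side middle [0.77 0.87] [0.5069 0.1481 0.0939] mean [0.5083 0.1516 0.0252] bbox [0.5098 0.1475] 895
side large [0.77 0.88] [0.5062 0.0067 0.1198] mean [0.5016 0.0131 0.0252] bbox [0.5027 0.0069] 1075<stdin>:8: RuntimeWarning: divide by zero encountered in divide
<stdin>:8: RuntimeWarning: invalid value encountered in divide
```

step_arm --moves '[{"angular":[0,0,0],"delta_pos":[0.025,0.026,0],"claw":0},{"angular":[0,0,0],"delta_pos":[0.025,0.026,0],"claw":0},{"angular":[0,0,0],"delta_pos":[0.025,0.026,0],"claw":0},{"angular":[0,0,0],"delta_pos":[0.025,0.026,0],"claw":0},{"angular":[0,0,0],"delta_pos":[0.025,0.026,0],"claw":0},{"angular":[0,0,0],"delta_pos":[0.025,0.026,0],"claw":0},{"angular":[0,0,0],"delta_pos":[0.025,0.026,0],"claw":0},{"angular":[0,0,0],"delta_pos":[0.025,0.026,0],"claw":0},{"angular":[0,0,0],"delta_pos":[0.025,0.026,0],"claw":0},{"angular":[0,0,0],"delta_pos":[0.027,0.028,0],"claw":0}]'

```text
t: 0.93
tcp_pos: [0.5545, -0.3406, 0.4045]
tool_rot: [-3.141, 0.001, 0.463]
ft_force: [0.8, -1.3, -0.8]
opening: 0.0939
gripper_force: 0.0
```

step_arm --moves '[{"angular":[0,0,0],"delta_pos":[0,-0.001,-0.02],"claw":0},{"angular":[0,0,0],"delta_pos":[0,0,-0.025],"claw":0},{"angular":[0,0,0],"delta_pos":[0,0,-0.025],"claw":0},{"angular":[0,0,0],"delta_pos":[0,0,-0.025],"claw":0},{"angular":[0,0,0],"delta_pos":[0,0,-0.025],"claw":0},{"angular":[0,0,0],"delta_pos":[0,0,-0.025],"claw":0},{"angular":[0,0,0],"delta_pos":[0,0,-0.015],"claw":0},{"angular":[0,0,0],"delta_pos":[0,0,-0.01],"claw":0},{"angular":[0,0,0],"delta_pos":[0,0,0],"claw":0}]'

```text
t: 1.68
tcp_pos: [0.5533, -0.3423, 0.2324]
tool_rot: [-3.139, 0.002, 0.464]
ft_force: [-0.8, -0.9, -0.3]
opening: 0.0941
gripper_force: 0.0
```

step_arm --moves '[{"angular":[0,0,0],"delta_pos":[0,0,0],"claw":0.4},{"angular":[0,0,0],"delta_pos":[0,0,0],"claw":0.4},{"angular":[0,0,0],"delta_pos":[0,0,0],"claw":0.4},{"angular":[0,0,0],"delta_pos":[0,0,0],"claw":0.45},{"angular":[0,0,0],"delta_pos":[0,0,0],"claw":0.5},{"angular":[0,0,0],"delta_pos":[0,0,0],"claw":0.5},{"angular":[0,0,0],"delta_pos":[0,0,0],"claw":0.5}]' --squeeze 20

```text
t: 2.27
tcp_pos: [0.5541, -0.3427, 0.2354]
tool_rot: [3.141, -0.001, 0.464]
ft_force: [-1.6, 1.2, 7.0]
opening: 0.0627
gripper_force: 20.0
```

step_arm --moves '[{"angular":[0,0,0],"delta_pos":[0,0,0.01],"claw":0.5},{"angular":[0,0,0],"delta_pos":[0,0,0.02],"claw":0.5},{"angular":[0,0,0],"delta_pos":[0,0,0.03],"claw":0.5},{"angular":[0,0,0],"delta_pos":[0,0,0.03],"claw":0.5},{"angular":[0,0,0],"delta_pos":[0,0.01,0.01],"claw":0.5},{"angular":[0,0,0],"delta_pos":[0.004,0.02,0],"claw":0.5},{"angular":[0,0,0],"delta_pos":[0.006,0.03,0],"claw":0.5},{"angular":[0,0,0],"delta_pos":[0.008,0.035,0],"claw":0.5},{"angular":[0,0,0],"delta_pos":[0.008,0.035,0],"claw":0.5},{"angular":[0,0,0],"delta_pos":[0.008,0.035,0],"claw":0.5}]'

```text
t: 3.1
tcp_pos: [0.5878, -0.1759, 0.335]
tool_rot: [3.142, -0.0, 0.463]
ft_force: [1.1, 0.2, -1.4]
opening: 0.0626
gripper_force: 20.0
```

step_arm --moves '[{"angular":[0,0,0],"delta_pos":[0.008,0.035,0],"claw":0.5},{"angular":[0,0,0],"delta_pos":[0.008,0.035,0],"claw":0.5},{"angular":[0,0,0],"delta_pos":[0.008,0.035,0],"claw":0.5},{"angular":[0,0,0],"delta_pos":[0.008,0.035,0],"claw":0.5},{"angular":[0,0,0],"delta_pos":[0.008,0.035,0],"claw":0.5},{"angular":[0,0,0],"delta_pos":[0.006,0.03,0],"claw":0.5},{"angular":[0,0,0],"delta_pos":[0.004,0.02,0],"claw":0.5},{"angular":[0,0,0],"delta_pos":[0.002,0.01,0],"claw":0.5},{"angular":[0,0,0],"delta_pos":[0,0,0],"claw":0.5}]'

```text
t: 3.85
tcp_pos: [0.6398, 0.0601, 0.3347]
tool_rot: [-3.141, -0.0, 0.467]
ft_force: [-0.3, -0.8, -1.6]
opening: 0.0629
gripper_force: 20.0
```

step_arm --moves '[{"angular":[0,0,0],"delta_pos":[0.002,0.012,0],"claw":0.5},{"angular":[0,0,0],"delta_pos":[0,0,-0.02],"claw":0.5},{"angular":[0,0,0],"delta_pos":[0,0,-0.025],"claw":0.5},{"angular":[0,0,0],"delta_pos":[0,0,-0.015],"claw":0.5},{"angular":[0,0,0],"delta_pos":[0,0,-0.005],"claw":0.5},{"angular":[0,0,0],"delta_pos":[0,0,-0.003],"claw":0.5},{"angular":[0,0,0],"delta_pos":[0,0,-0.002],"claw":0.5},{"angular":[0,0,0],"delta_pos":[0,0,0],"claw":0.5},{"angular":[0,0,0],"delta_pos":[0,0,0],"claw":0.5}]'

```text
t: 4.6
tcp_pos: [0.6422, 0.0691, 0.2656]
tool_rot: [3.141, -0.001, 0.463]
ft_force: [0.5, 0.0, -1.4]
opening: 0.0629
gripper_force: 20.0
```

```bash
python3 - <<'E'
from h import *
for n in('top','side'):
    p,d,W=cloud(n); cv2.imwrite(f'pics/{n}1.png',cv2.resize(np.clip(p[:,:,::-1]*1.5,0,255).astype(np.uint8)[60:300,100:420],(800,600)))
    print(n,circ(W,(p[...,0]>2.*p[...,1]),(.642,.072),.05,.02,.11), circ(W,(p[...,0]>2.*p[...,1]),(.642,.072),.05,.075,.11))
s=r.state();print(s['tcp_pos'],s['ft_force'])
E
```

```text
top None None
side [0.6285 0.0855 0.0427 0.628  0.0855 0.0955 9.    ] [0.6285 0.0855 0.0427 0.628  0.0855 0.0955 9.    ]
[0.6421677  0.06928557 0.26555868] [ 0.33132879  0.41127453 -1.20597238]
```

View pics/side1.png

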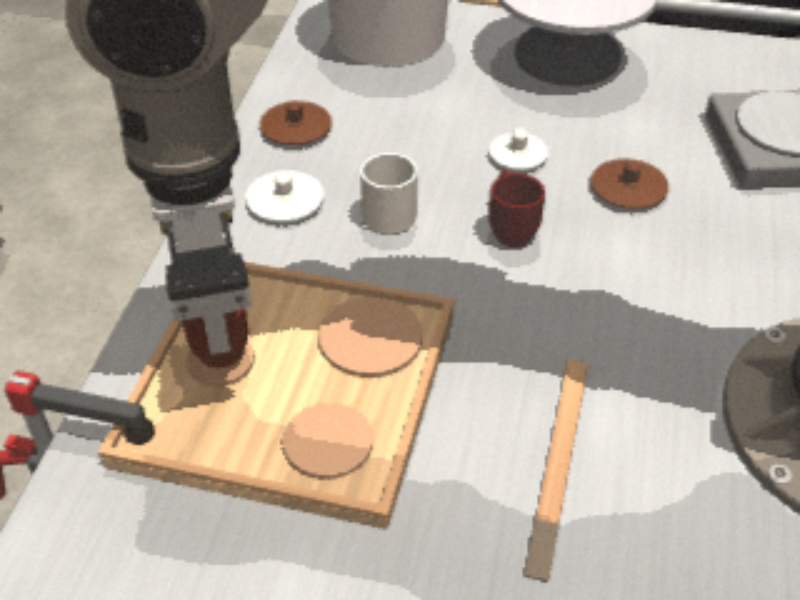

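The side picture shows the cup held over the small cookie at about (220,362), centred. I'll lower it the rest of the way.

step_arm --moves '[{"angular":[0,0,0],"delta_pos":[0,0.003,-0.001],"claw":0.5},{"angular":[0,0,0],"delta_pos":[0,0,-0.001],"claw":0.5},{"angular":[0,0,0],"delta_pos":[0,0,-0.001],"claw":0.5},{"angular":[0,0,0],"delta_pos":[0,0,-0.001],"claw":0.5},{"angular":[0,0,0],"delta_pos":[0,0,0],"claw":0.5},{"angular":[0,0,0],"delta_pos":[0,0,0],"claw":0.5},{"angular":[0,0,0],"delta_pos":[0,0,0],"claw":0.5}]'

```text
t: 5.28
tcp_pos: [0.642, 0.0726, 0.2614]
tool_rot: [-3.142, -0.001, 0.464]
ft_force: [-4.3, 0.9, 10.5]
opening: 0.0625
gripper_force: 20.0
```

Contact, with about 10 N upward. Release and retreat.

step_arm --moves '[{"angular":[0,0,0],"delta_pos":[0,0,0],"claw":0.25},{"angular":[0,0,0],"delta_pos":[0,0,0],"claw":0.15},{"angular":[0,0,0],"delta_pos":[0,0,0],"claw":0},{"angular":[0,0,0],"delta_pos":[0,0,0],"claw":0},{"angular":[0,0,0],"delta_pos":[0,0,0.02],"claw":0},{"angular":[0,0,0],"delta_pos":[0,0,0.04],"claw":0},{"angular":[0,0,0],"delta_pos":[0,0,0.04],"claw":0},{"angular":[0,0,0],"delta_pos":[-0.01,-0.02,0.01],"claw":0},{"angular":[0,0,0],"delta_pos":[-0.014,-0.035,0],"claw":0},{"angular":[0,0,0],"delta_pos":[-0.014,-0.035,0],"claw":0}]'

```text
t: 6.12
tcp_pos: [0.6036, -0.0177, 0.3718]
tool_rot: [3.141, -0.002, 0.466]
ft_force: [0.3, -1.0, -0.3]
opening: 0.0942
gripper_force: 0.0
```

step_arm --moves '[{"angular":[0,0,0],"delta_pos":[-0.014,-0.035,0],"claw":0},{"angular":[0,0,0],"delta_pos":[-0.014,-0.035,0],"claw":0},{"angular":[0,0,0],"delta_pos":[-0.014,-0.035,0],"claw":0},{"angular":[0,0,0],"delta_pos":[-0.014,-0.035,0],"claw":0},{"angular":[0,0,0],"delta_pos":[-0.01,-0.025,0],"claw":0},{"angular":[0,0,0],"delta_pos":[-0.008,-0.02,0],"claw":0},{"angular":[0,0,0],"delta_pos":[0,0,0],"claw":0},{"angular":[0,0,0],"delta_pos":[0,0,0],"claw":0}]'

```text
t: 6.78
tcp_pos: [0.5295, -0.2037, 0.3707]
tool_rot: [3.141, 0.0, 0.461]
ft_force: [0.3, 0.4, 0.6]
opening: 0.0936
gripper_force: 0.0
```

```bash
python3 - <<'E'
from h import *
for n in('top','side'):
    p,d,W=cloud(n); 
    print(n,circ(W,True,(.642,.072),.05,.08,.11))
    if n=='top': print('cookies visible; jar',circ(W,True,(.530,-.203),.05,.06,.09))
E
```

```text
top [6.422e-01 7.300e-02 6.270e-02 6.423e-01 7.250e-02 9.300e-02 2.050e+02]
cookies visible; jar [ 5.265e-01 -2.014e-01  6.410e-02  5.194e-01 -2.002e-01  7.070e-02
  6.900e+01]
side [6.416e-01 7.420e-02 6.550e-02 6.429e-01 7.380e-02 8.990e-02 2.720e+02]
```

step_arm --moves '[{"angular":[0,0,0],"delta_pos":[0,0,-0.02],"claw":0},{"angular":[0,0,0],"delta_pos":[0,0,-0.025],"claw":0},{"angular":[0,0,0],"delta_pos":[0,0,-0.025],"claw":0},{"angular":[0,0,0],"delta_pos":[0,0,-0.025],"claw":0},{"angular":[0,0,0],"delta_pos":[0,0,-0.02],"claw":0},{"angular":[0,0,0],"delta_pos":[0,0,-0.015],"claw":0},{"angular":[0,0,0],"delta_pos":[0,0,-0.006],"claw":0},{"angular":[0,0,0],"delta_pos":[0,0,0],"claw":0}]'

```text
t: 7.55
tcp_pos: [0.53, -0.2015, 0.2334]
tool_rot: [-3.14, 0.001, 0.465]
ft_force: [0.7, 0.5, 1.2]
opening: 0.094
gripper_force: 0.0
```

step_arm --moves '[{"angular":[0,0,0],"delta_pos":[0,0,0],"claw":0.4},{"angular":[0,0,0],"delta_pos":[0,0,0],"claw":0.4},{"angular":[0,0,0],"delta_pos":[0,0,0],"claw":0.4},{"angular":[0,0,0],"delta_pos":[0,0,0],"claw":0.45},{"angular":[0,0,0],"delta_pos":[0,0,0],"claw":0.5},{"angular":[0,0,0],"delta_pos":[0,0,0],"claw":0.5},{"angular":[0,0,0],"delta_pos":[0,0,0],"claw":0.5}]' --squeeze 25

```text
t: 8.13
tcp_pos: [0.5302, -0.2029, 0.2354]
tool_rot: [3.141, -0.001, 0.464]
ft_force: [-0.9, 1.2, 7.9]
opening: 0.065
gripper_force: 24.8
```

step_arm --moves '[{"angular":[0,0,0],"delta_pos":[0,0,0.01],"claw":0.5},{"angular":[0,0,0],"delta_pos":[0,0,0.025],"claw":0.5},{"angular":[0,0,0],"delta_pos":[0,0,0.03],"claw":0.5},{"angular":[0,0,0],"delta_pos":[0,0,0.03],"claw":0.5},{"angular":[0,0,0],"delta_pos":[-0.001,0.01,0.01],"claw":0.5},{"angular":[0,0,0],"delta_pos":[-0.002,0.02,0],"claw":0.5},{"angular":[0,0,0],"delta_pos":[-0.002,0.03,0],"claw":0.5},{"angular":[0,0,0],"delta_pos":[-0.002,0.035,0],"claw":0.5},{"angular":[0,0,0],"delta_pos":[-0.002,0.035,0],"claw":0.5},{"angular":[0,0,0],"delta_pos":[-0.002,0.035,0],"claw":0.5}]'

```text
t: 8.97
tcp_pos: [0.518, -0.0358, 0.3396]
tool_rot: [-3.141, 0.0, 0.464]
ft_force: [1.2, -0.0, -3.2]
opening: 0.0649
gripper_force: 24.8
```

step_arm --moves '[{"angular":[0,0,0],"delta_pos":[-0.002,0.035,0],"claw":0.5},{"angular":[0,0,0],"delta_pos":[-0.002,0.035,0],"claw":0.5},{"angular":[0,0,0],"delta_pos":[-0.002,0.035,0],"claw":0.5},{"angular":[0,0,0],"delta_pos":[-0.002,0.03,0],"claw":0.5},{"angular":[0,0,0],"delta_pos":[-0.002,0.025,0],"claw":0.5},{"angular":[0,0,0],"delta_pos":[0,0.015,0],"claw":0.5},{"angular":[0,0,0],"delta_pos":[0,0.01,0],"claw":0.5},{"angular":[0,0,0],"delta_pos":[0,0,0],"claw":0.5},{"angular":[0,0,0],"delta_pos":[0,0,0],"claw":0.5}]'

```text
t: 9.72
tcp_pos: [0.5087, 0.1471, 0.3394]
tool_rot: [3.141, 0.001, 0.464]
ft_force: [-0.9, -1.6, -3.7]
opening: 0.0646
gripper_force: 24.8
```

step_arm --moves '[{"angular":[0,0,0],"delta_pos":[0,0,-0.02],"claw":0.5},{"angular":[0,0,0],"delta_pos":[0,0,-0.025],"claw":0.5},{"angular":[0,0,0],"delta_pos":[0,0,-0.015],"claw":0.5},{"angular":[0,0,0],"delta_pos":[0,0,-0.007],"claw":0.5},{"angular":[0,0,0],"delta_pos":[0,0,-0.004],"claw":0.5},{"angular":[0,0,0],"delta_pos":[0,0,-0.002],"claw":0.5},{"angular":[0,0,0],"delta_pos":[0,0,-0.001],"claw":0.5},{"angular":[0,0,0],"delta_pos":[0,0,-0.001],"claw":0.5},{"angular":[0,0,0],"delta_pos":[0,0,0],"claw":0.5},{"angular":[0,0,0],"delta_pos":[0,0,0],"claw":0.5}]'

```text
t: 10.55
tcp_pos: [0.5091, 0.1473, 0.2652]
tool_rot: [3.141, -0.001, 0.464]
ft_force: [-0.0, -0.6, -2.5]
opening: 0.0651
gripper_force: 24.8
```

```bash
python3 - <<'E'
from h import *
p,d,W=cloud('side'); cv2.imwrite('pics/side2.png',cv2.resize(np.clip(p[:,:,::-1]*1.5,0,255).astype(np.uint8)[100:300,100:340],(800,600)))
E
```

```text
(no output)
```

View pics/side2.png

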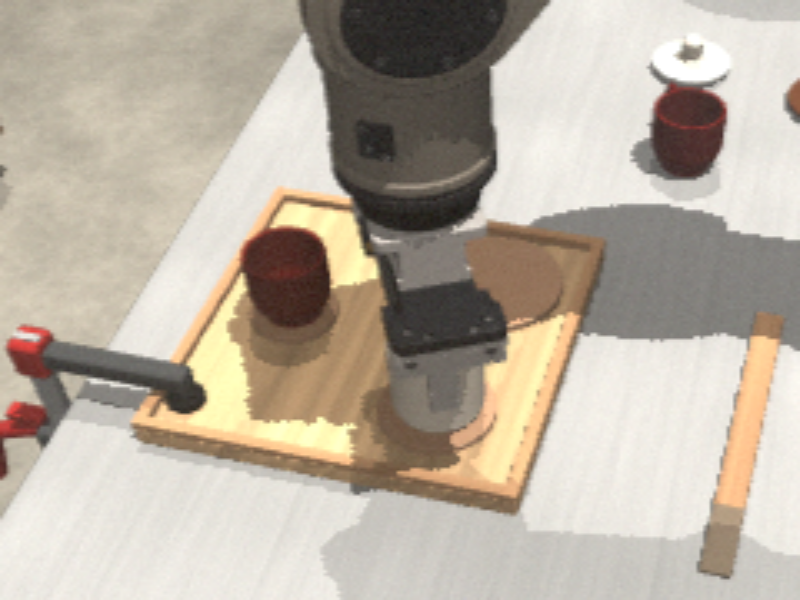

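The teacup stands on the small cookie at (290,300), and the jar hovers centred over the middle one at (438,420). I'll lower it and release.

step_arm --moves '[{"angular":[0,0,0],"delta_pos":[0,0,-0.001],"claw":0.5},{"angular":[0,0,0],"delta_pos":[0,0,-0.001],"claw":0.5},{"angular":[0,0,0],"delta_pos":[0,0,-0.001],"claw":0.5},{"angular":[0,0,0],"delta_pos":[0,0,-0.001],"claw":0.5},{"angular":[0,0,0],"delta_pos":[0,0,0],"claw":0.5},{"angular":[0,0,0],"delta_pos":[0,0,0],"claw":0.5}]'

```text
t: 11.1
tcp_pos: [0.5089, 0.1474, 0.2614]
tool_rot: [3.141, -0.0, 0.464]
ft_force: [-5.3, -0.8, 14.3]
opening: 0.0651
gripper_force: 24.7
```

step_arm --moves '[{"angular":[0,0,0],"delta_pos":[0,0,0],"claw":0.2},{"angular":[0,0,0],"delta_pos":[0,0,0],"claw":0.1},{"angular":[0,0,0],"delta_pos":[0,0,0],"claw":0},{"angular":[0,0,0],"delta_pos":[0,0,0],"claw":0},{"angular":[0,0,0],"delta_pos":[0,0,0.02],"claw":0},{"angular":[0,0,0],"delta_pos":[0,0,0.035],"claw":0},{"angular":[0,0,0],"delta_pos":[0,0,0.03],"claw":0},{"angular":[0,0,0],"delta_pos":[-0.012,0.03,0.005],"claw":0.2},{"angular":[0,0,0],"delta_pos":[-0.013,0.035,0],"claw":0.4},{"angular":[0,0,0],"delta_pos":[-0.013,0.035,0],"claw":0.5}]'

```text
t: 11.93
tcp_pos: [0.4707, 0.248, 0.3516]
tool_rot: [3.141, -0.002, 0.462]
ft_force: [1.1, -0.4, 0.2]
opening: 0.0774
gripper_force: 0.0
```

step_arm --moves '[{"angular":[0,0,0],"delta_pos":[-0.013,0.035,0],"claw":0.5},{"angular":[0,0,0],"delta_pos":[-0.013,0.035,0],"claw":0.5},{"angular":[0,0,0],"delta_pos":[-0.013,0.035,0],"claw":0.5},{"angular":[0,0,0],"delta_pos":[-0.009,0.02,0],"claw":0.5},{"angular":[0,0,0],"delta_pos":[-0.006,0.015,0],"claw":0.5},{"angular":[0,0,0],"delta_pos":[0,0,0],"claw":0.5},{"angular":[0,0,0],"delta_pos":[0,0,0],"claw":0.5}]'

```text
t: 12.52
tcp_pos: [0.4165, 0.3879, 0.3504]
tool_rot: [-3.142, 0.0, 0.465]
ft_force: [0.5, 0.1, 0.2]
opening: 0.0473
gripper_force: 0.0
```

```bash
python3 - <<'E'
from h import *
for n in('top','side'):
    p,d,W=cloud(n); 
    print(n,circ(W,True,(.509,.147),.05,.085,.12),'cup',circ(W,True,(.642,.072),.05,.08,.11))
E
```

```text
top [5.085e-01 1.465e-01 6.660e-02 5.082e-01 1.459e-01 9.730e-02 1.920e+02] cup [6.421e-01 7.260e-02 6.290e-02 6.421e-01 7.250e-02 9.260e-02 2.060e+02]
side None cup [6.438e-01 7.290e-02 6.640e-02 6.435e-01 7.340e-02 8.980e-02 2.330e+02]
```

step_arm --moves '[{"angular":[0,0,0],"delta_pos":[0,0,-0.02],"claw":0.5},{"angular":[0,0,0],"delta_pos":[0,0,-0.025],"claw":0.5},{"angular":[0,0,0],"delta_pos":[0,0,-0.025],"claw":0.5},{"angular":[0,0,0],"delta_pos":[0,0,-0.025],"claw":0.5},{"angular":[0,0,0],"delta_pos":[0,0,-0.02],"claw":0.5},{"angular":[0,0,0],"delta_pos":[0,0,-0.011],"claw":0.5},{"angular":[0,0,0],"delta_pos":[0,0,0],"claw":0.5},{"angular":[0,0,0],"delta_pos":[0,0,0],"claw":0.5}]'

```text
t: 13.28
tcp_pos: [0.4174, 0.3869, 0.2249]
tool_rot: [3.141, 0.0, 0.463]
ft_force: [-0.2, -0.1, 0.4]
opening: 0.0467
gripper_force: 0.0
```

step_arm --moves '[{"angular":[0,0,0],"delta_pos":[0,0,0],"claw":0.7},{"angular":[0,0,0],"delta_pos":[0,0,0],"claw":0.8},{"angular":[0,0,0],"delta_pos":[0,0,0],"claw":0.85},{"angular":[0,0,0],"delta_pos":[0,0,0],"claw":0.9},{"angular":[0,0,0],"delta_pos":[0,0,0],"claw":0.95},{"angular":[0,0,0],"delta_pos":[0,0,0],"claw":0.95},{"angular":[0,0,0],"delta_pos":[0,0,0],"claw":0.95}]' --squeeze 30

```text
t: 13.87
tcp_pos: [0.4171, 0.3874, 0.2252]
tool_rot: [-3.141, -0.001, 0.464]
ft_force: [-1.1, -1.9, 6.8]
opening: 0.0177
gripper_force: 30.0
```

step_arm --moves '[{"angular":[0,0,0],"delta_pos":[0,0,0.01],"claw":0.95},{"angular":[0,0,0],"delta_pos":[0,0,0.025],"claw":0.95},{"angular":[0,0,0],"delta_pos":[0,0,0.035],"claw":0.95},{"angular":[0,0,0],"delta_pos":[0,0,0.035],"claw":0.95},{"angular":[0,0,0],"delta_pos":[0,0,0.025],"claw":0.95},{"angular":[0,0,0],"delta_pos":[0.003,-0.01,0.01],"claw":0.95},{"angular":[0,0,0],"delta_pos":[0.005,-0.02,0],"claw":0.95},{"angular":[0,0,0],"delta_pos":[0.007,-0.03,0],"claw":0.95},{"angular":[0,0,0],"delta_pos":[0.008,-0.035,0],"claw":0.95},{"angular":[0,0,0],"delta_pos":[0.008,-0.035,0],"claw":0.95}]'

```text
t: 14.7
tcp_pos: [0.4476, 0.2552, 0.3641]
tool_rot: [3.141, 0.001, 0.464]
ft_force: [0.2, 0.2, -2.7]
opening: 0.0172
gripper_force: 30.0
```

step_arm --moves '[{"angular":[0,0,0],"delta_pos":[0.008,-0.035,0],"claw":0.95},{"angular":[0,0,0],"delta_pos":[0.008,-0.035,0],"claw":0.95},{"angular":[0,0,0],"delta_pos":[0.008,-0.035,0],"claw":0.95},{"angular":[0,0,0],"delta_pos":[0.008,-0.035,0],"claw":0.95},{"angular":[0,0,0],"delta_pos":[0.008,-0.035,0],"claw":0.95},{"angular":[0,0,0],"delta_pos":[0.007,-0.03,0],"claw":0.95},{"angular":[0,0,0],"delta_pos":[0.005,-0.025,0],"claw":0.95},{"angular":[0,0,0],"delta_pos":[0.004,-0.017,0],"claw":0.95},{"angular":[0,0,0],"delta_pos":[0,0,0],"claw":0.95},{"angular":[0,0,0],"delta_pos":[0,0,0],"claw":0.95}]'

```text
t: 15.53
tcp_pos: [0.5035, 0.0089, 0.3641]
tool_rot: [-3.141, 0.001, 0.461]
ft_force: [0.3, 1.2, -1.8]
opening: 0.0174
gripper_force: 30.0
```

step_arm --moves '[{"angular":[0,0,0],"delta_pos":[0,0.001,-0.02],"claw":0.95},{"angular":[0,0,0],"delta_pos":[0,0,-0.03],"claw":0.95},{"angular":[0,0,0],"delta_pos":[0,0,-0.025],"claw":0.95},{"angular":[0,0,0],"delta_pos":[0,0,-0.015],"claw":0.95},{"angular":[0,0,0],"delta_pos":[0,0,-0.01],"claw":0.95},{"angular":[0,0,0],"delta_pos":[0,0,-0.005],"claw":0.95},{"angular":[0,0,0],"delta_pos":[0,0,-0.003],"claw":0.95},{"angular":[0,0,0],"delta_pos":[0,0,-0.001],"claw":0.95},{"angular":[0,0,0],"delta_pos":[0,0,0],"claw":0.95},{"angular":[0,0,0],"delta_pos":[0,0,0],"claw":0.95}]'

```text
t: 16.37
tcp_pos: [0.5042, 0.0114, 0.2564]
tool_rot: [3.141, -0.001, 0.464]
ft_force: [-0.1, 0.3, -2.2]
opening: 0.0171
gripper_force: 30.0
```

```bash
python3 - <<'E'
from h import *
p,d,W=cloud('side'); cv2.imwrite('pics/side3.png',cv2.resize(np.clip(p[:,:,::-1]*1.5,0,255).astype(np.uint8)[100:300,100:340],(800,600)))
E
```

```text
(no output)
```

View pics/side3.png

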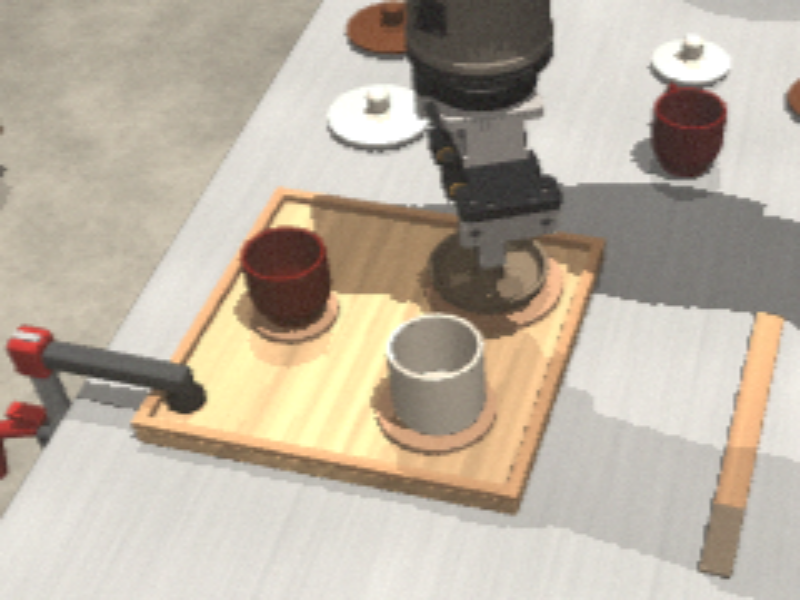

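The jar and teacup are well placed. The dish looks roughly centred, but the cookie seems to show more on the right. I'll check the large-cookie centre with a circle fit before setting down.

```bash
python3 - <<'E'
from h import *
from scipy.optimize import least_squares
def ray(n,uv,z):
    c=r.camera_params(n);E=np.array(c['extrinsics'])
    D=np.c_[(uv[:,0]-c['cx'])/c['fx'],-(uv[:,1]-c['cy'])/c['fy'],-np.ones(len(uv))]@E[:3,:3].T
    return (E[:3,3]+D*((z-E[2,3])/D[:,2])[:,None])[:,:2]
for f in('top','side'):
    Z=np.load(f+'0.npz');p=cv2.GaussianBlur(Z['p'].astype(np.float32),(0,0),1.2);g=p[...,1]/(p[...,0]+1)
    v,u=np.mgrid[:384,:512];X=ray(f,np.c_[u.ravel(),v.ravel()],.026).reshape(384,512,2)
    for k,c,R in(('small',(.642,.072),.034),('middle',(.509,.1475),.043),('large',(.504,.010),.054)):
        rr=np.hypot(X[...,0]-c[0],X[...,1]-c[1]); gi=np.median(g[rr<R-.01]);go=np.median(g[(rr>R+.005)&(rr<R+.011)])
        m=((g<(gi+go)/2)&(rr<R+.011)).astype(np.uint8); m=cv2.morphologyEx(m,cv2.MORPH_OPEN,np.ones((5,5)))
        ct=max(cv2.findContours(m,0,cv2.CHAIN_APPROX_NONE)[0],key=cv2.contourArea)[:,0].astype(float)
        q=ray(f,ct,.026); q=q[np.hypot(*(q-c).T)<R+.009]
        s=least_squares(lambda a:np.hypot(q[:,0]-a[0],q[:,1]-a[1])-a[2],[*c,R],loss='soft_l1',f_scale=.001)
        print(f,k,np.round(s.x,4),len(q),np.round(np.median(np.abs(s.fun)),4))
E
```

```text
top small [0.6429 0.0714 0.033 ] 74 0.001
top middle [0.5077 0.1479 0.043 ] 104 0.0014
top large [0.502  0.0086 0.0544] 129 0.0016
side small [0.6416 0.076  0.0336] 68 0.0014
side middle [0.5077 0.1515 0.0427] 96 0.0011
side large [0.5009 0.0121 0.0532] 94 0.0014
```

step_arm --moves '[{"angular":[0,0,0],"delta_pos":[-0.002,-0.001,-0.001],"claw":0.95},{"angular":[0,0,0],"delta_pos":[0,0,-0.001],"claw":0.95},{"angular":[0,0,0],"delta_pos":[0,0,-0.001],"claw":0.95},{"angular":[0,0,0],"delta_pos":[0,0,-0.001],"claw":0.95},{"angular":[0,0,0],"delta_pos":[0,0,-0.001],"claw":0.95},{"angular":[0,0,0],"delta_pos":[0,0,0],"claw":0.95},{"angular":[0,0,0],"delta_pos":[0,0,0],"claw":0.95}]'

```text
t: 17.0
tcp_pos: [0.502, 0.0103, 0.2512]
tool_rot: [3.141, -0.0, 0.464]
ft_force: [-5.0, -1.0, 12.9]
opening: 0.0175
gripper_force: 30.0
```

step_arm --moves '[{"angular":[0,0,0],"delta_pos":[0,0,0],"claw":0.75},{"angular":[0,0,0],"delta_pos":[0,0,0],"claw":0.6},{"angular":[0,0,0],"delta_pos":[0,0,0],"claw":0.5},{"angular":[0,0,0],"delta_pos":[0,0,0],"claw":0.5},{"angular":[0,0,0],"delta_pos":[0,0,0.02],"claw":0.5},{"angular":[0,0,0],"delta_pos":[0,0,0.035],"claw":0.5},{"angular":[0,0,0],"delta_pos":[0,0,0.035],"claw":0.5},{"angular":[0,0,0],"delta_pos":[-0.009,-0.03,0.01],"claw":0.5},{"angular":[0,0,0],"delta_pos":[-0.01,-0.035,0],"claw":0.5},{"angular":[0,0,0],"delta_pos":[-0.01,-0.035,0],"claw":0.5}]'

```text
t: 17.83
tcp_pos: [0.4727, -0.0904, 0.3518]
tool_rot: [3.14, -0.002, 0.465]
ft_force: [0.6, -1.9, -1.1]
opening: 0.0469
gripper_force: 0.0
```

step_arm --moves '[{"angular":[0,0,0],"delta_pos":[-0.01,-0.035,0],"claw":0.5},{"angular":[0,0,0],"delta_pos":[-0.01,-0.035,0],"claw":0.5},{"angular":[0,0,0],"delta_pos":[-0.01,-0.035,0],"claw":0.5},{"angular":[0,0,0],"delta_pos":[-0.01,-0.035,0],"claw":0.5},{"angular":[0,0,0],"delta_pos":[-0.01,-0.035,0],"claw":0.5},{"angular":[0,0,0],"delta_pos":[-0.01,-0.035,0],"claw":0.5},{"angular":[0,0,0],"delta_pos":[-0.009,-0.03,0],"claw":0.5},{"angular":[0,0,0],"delta_pos":[-0.006,-0.023,0],"claw":0.5},{"angular":[0,0,0],"delta_pos":[0,0,0],"claw":0.5},{"angular":[0,0,0],"delta_pos":[0,0,0],"claw":0.5}]'

```text
t: 18.67
tcp_pos: [0.3974, -0.3537, 0.3504]
tool_rot: [-3.141, 0.0, 0.461]
ft_force: [0.6, 0.8, -0.4]
opening: 0.047
gripper_force: 0.0
```

```bash
python3 - <<'E'
from h import *
for n in('top','side'):
    p,d,W=cloud(n); np.savez(f'{n}4.npz',p=p,W=W)
    for k,c,R,a,b in(('jar',(.509,.147),.05,.085,.12),('ring',(.502,.01),.06,.038,.05),('post',(.502,.01),.03,.06,.1),('lid',(.398,-.353),.05,.008,.05)): print(n,k,circ(W,True,c,R,a,b))
E
```

```text
top jar [5.081e-01 1.464e-01 6.590e-02 5.079e-01 1.458e-01 9.720e-02 1.930e+02]
top ring [5.029e-01 1.040e-02 9.320e-02 5.027e-01 1.030e-02 4.360e-02 2.900e+02]
top post [5.021e-01 1.030e-02 1.760e-02 5.021e-01 1.060e-02 8.630e-02 5.100e+01]
top lid [ 3.977e-01 -3.529e-01  7.380e-02  3.981e-01 -3.520e-01  1.340e-02
  5.680e+02]
side jar [5.084e-01 1.485e-01 6.790e-02 5.080e-01 1.486e-01 9.460e-02 3.070e+02]
side ring [5.035e-01 1.100e-02 9.620e-02 5.033e-01 1.190e-02 4.260e-02 2.510e+02]
side post [5.020e-01 1.460e-02 1.810e-02 5.019e-01 1.480e-02 7.940e-02 7.300e+01]
side lid [ 3.971e-01 -3.523e-01  7.720e-02  3.987e-01 -3.513e-01  1.220e-02
  2.730e+02]
```

step_arm --moves '[{"angular":[0,0,0],"delta_pos":[0.001,0.001,-0.02],"claw":0.5},{"angular":[0,0,0],"delta_pos":[0,0,-0.025],"claw":0.5},{"angular":[0,0,0],"delta_pos":[0,0,-0.025],"claw":0.5},{"angular":[0,0,0],"delta_pos":[0,0,-0.025],"claw":0.5},{"angular":[0,0,0],"delta_pos":[0,0,-0.02],"claw":0.5},{"angular":[0,0,0],"delta_pos":[0,0,-0.01],"claw":0.5},{"angular":[0,0,0],"delta_pos":[0,0,-0.005],"claw":0.5},{"angular":[0,0,0],"delta_pos":[0,0,0],"claw":0.5},{"angular":[0,0,0],"delta_pos":[0,0,0],"claw":0.5}]'

```text
t: 19.52
tcp_pos: [0.3994, -0.3516, 0.2214]
tool_rot: [3.141, -0.0, 0.464]
ft_force: [-0.3, -0.3, 0.1]
opening: 0.047
gripper_force: 0.0
```

step_arm --moves '[{"angular":[0,0,0],"delta_pos":[-0.001,-0.001,-0.003],"claw":0.5},{"angular":[0,0,0],"delta_pos":[0,0,0],"claw":0.65},{"angular":[0,0,0],"delta_pos":[0,0,0],"claw":0.75},{"angular":[0,0,0],"delta_pos":[0,0,0],"claw":0.8},{"angular":[0,0,0],"delta_pos":[0,0,0],"claw":0.85},{"angular":[0,0,0],"delta_pos":[0,0,0],"claw":0.9},{"angular":[0,0,0],"delta_pos":[0,0,0],"claw":0.95},{"angular":[0,0,0],"delta_pos":[0,0,0],"claw":0.95},{"angular":[0,0,0],"delta_pos":[0,0,0],"claw":0.95}]' --squeeze 30

```text
t: 20.27
tcp_pos: [0.398, -0.3528, 0.2179]
tool_rot: [3.141, -0.0, 0.464]
ft_force: [-0.9, 1.1, 6.4]
opening: 0.0187
gripper_force: 30.0
```

step_arm --moves '[{"angular":[0,0,0],"delta_pos":[0,0,0.01],"claw":0.95},{"angular":[0,0,0],"delta_pos":[0,0,0.025],"claw":0.95},{"angular":[0,0,0],"delta_pos":[0,0,0.035],"claw":0.95},{"angular":[0,0,0],"delta_pos":[0,0,0.035],"claw":0.95},{"angular":[0,0,0],"delta_pos":[0,0,0.03],"claw":0.95},{"angular":[0,0,0],"delta_pos":[0.002,0.01,0.01],"claw":0.95},{"angular":[0,0,0],"delta_pos":[0.004,0.02,0],"claw":0.95},{"angular":[0,0,0],"delta_pos":[0.007,0.03,0],"claw":0.95},{"angular":[0,0,0],"delta_pos":[0.008,0.035,0],"claw":0.95},{"angular":[0,0,0],"delta_pos":[0.008,0.035,0],"claw":0.95}]'

```text
t: 21.1
tcp_pos: [0.4266, -0.2212, 0.3628]
tool_rot: [-3.142, 0.0, 0.463]
ft_force: [1.0, -0.0, -1.3]
opening: 0.019
gripper_force: 30.0
```

step_arm --moves '[{"angular":[0,0,0],"delta_pos":[0.008,0.035,0],"claw":0.95},{"angular":[0,0,0],"delta_pos":[0.008,0.035,0],"claw":0.95},{"angular":[0,0,0],"delta_pos":[0.008,0.035,0],"claw":0.95},{"angular":[0,0,0],"delta_pos":[0.008,0.035,0],"claw":0.95},{"angular":[0,0,0],"delta_pos":[0.008,0.035,0],"claw":0.95},{"angular":[0,0,0],"delta_pos":[0.008,0.035,0],"claw":0.95},{"angular":[0,0,0],"delta_pos":[0.008,0.035,0],"claw":0.95},{"angular":[0,0,0],"delta_pos":[0.008,0.03,0],"claw":0.95},{"angular":[0,0,0],"delta_pos":[0.007,0.025,0],"claw":0.95},{"angular":[0,0,0],"delta_pos":[0.004,0.015,0],"claw":0.95}]'

```text
t: 21.93
tcp_pos: [0.5018, 0.0956, 0.3627]
tool_rot: [-3.141, -0.0, 0.467]
ft_force: [-0.0, 0.0, -1.3]
opening: 0.019
gripper_force: 30.0
```

step_arm --moves '[{"angular":[0,0,0],"delta_pos":[0,0,0],"claw":0.95},{"angular":[0,0,0],"delta_pos":[0,0,0],"claw":0.95}]'

```text
t: 22.1
tcp_pos: [0.5016, 0.0931, 0.3624]
tool_rot: [-3.141, 0.001, 0.466]
ft_force: [-0.6, -0.6, -1.1]
opening: 0.0191
gripper_force: 30.0
```

step_arm --moves '[{"angular":[0,0,0],"delta_pos":[0.003,0.02,0],"claw":0.95},{"angular":[0,0,0],"delta_pos":[0.003,0.025,0],"claw":0.95},{"angular":[0,0,0],"delta_pos":[0.001,0.009,0],"claw":0.95},{"angular":[0,0,0],"delta_pos":[0,0,-0.015],"claw":0.95},{"angular":[0,0,0],"delta_pos":[0,0,-0.015],"claw":0.95},{"angular":[0,0,0],"delta_pos":[0,0,-0.01],"claw":0.95},{"angular":[0,0,0],"delta_pos":[0,0,0],"claw":0.95},{"angular":[0,0,0],"delta_pos":[0,0,0],"claw":0.95}]'

```text
t: 22.77
tcp_pos: [0.5088, 0.1456, 0.3225]
tool_rot: [-3.142, 0.001, 0.463]
ft_force: [0.2, 0.6, -0.3]
opening: 0.0191
gripper_force: 30.0
```

```bash
python3 - <<'E'
from h import *
p,d,W=cloud('side'); cv2.imwrite('pics/side5.png',cv2.resize(np.clip(p[:,:,::-1]*1.5,0,255).astype(np.uint8)[130:290,140:340],(800,600)))
print('lid',circ(W,True,(.5085,.147),.06,.11,.14))
E
```

```text
lid [5.075e-01 1.473e-01 7.470e-02 5.078e-01 1.507e-01 1.169e-01 4.770e+02]
```

View pics/side5.png

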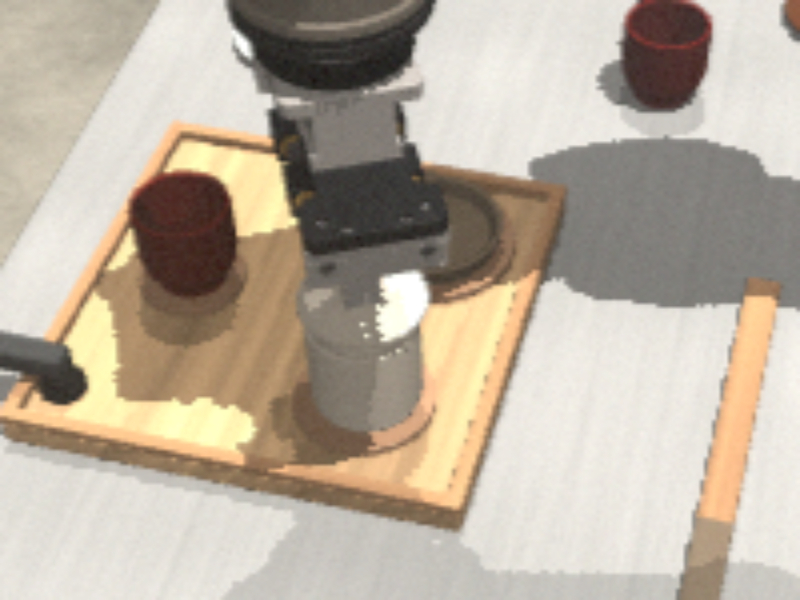

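The lid sits level and centred over the jar at (365,310). I'll lower it slowly.

step_arm --moves '[{"angular":[0,0,0],"delta_pos":[0,0.0015,-0.002],"claw":0.95},{"angular":[0,0,0],"delta_pos":[0,0,-0.003],"claw":0.95},{"angular":[0,0,0],"delta_pos":[0,0,-0.002],"claw":0.95},{"angular":[0,0,0],"delta_pos":[0,0,-0.002],"claw":0.95},{"angular":[0,0,0],"delta_pos":[0,0,-0.001],"claw":0.95},{"angular":[0,0,0],"delta_pos":[0,0,-0.001],"claw":0.95},{"angular":[0,0,0],"delta_pos":[0,0,0],"claw":0.95},{"angular":[0,0,0],"delta_pos":[0,0,0],"claw":0.95}]'

```text
t: 23.48
tcp_pos: [0.5089, 0.1478, 0.3117]
tool_rot: [-3.142, 0.0, 0.464]
ft_force: [0.2, -0.3, -1.0]
opening: 0.0188
gripper_force: 30.0
```

step_arm --moves '[{"angular":[0,0,0],"delta_pos":[0,0,-0.001],"claw":0.95},{"angular":[0,0,0],"delta_pos":[0,0,-0.001],"claw":0.95},{"angular":[0,0,0],"delta_pos":[0,0,-0.001],"claw":0.95},{"angular":[0,0,0],"delta_pos":[0,0,-0.001],"claw":0.95},{"angular":[0,0,0],"delta_pos":[0,0,0],"claw":0.95},{"angular":[0,0,0],"delta_pos":[0,0,0],"claw":0.95}]'

```text
t: 23.98
tcp_pos: [0.509, 0.1479, 0.3079]
tool_rot: [3.142, -0.0, 0.464]
ft_force: [-0.8, -1.1, 3.9]
opening: 0.0187
gripper_force: 30.0
```

Contact at the expected seated height. Release and retreat.

step_arm --moves '[{"angular":[0,0,0],"delta_pos":[0,0,0],"claw":0.8},{"angular":[0,0,0],"delta_pos":[0,0,0],"claw":0.7},{"angular":[0,0,0],"delta_pos":[0,0,0],"claw":0.5},{"angular":[0,0,0],"delta_pos":[0,0,0],"claw":0.4},{"angular":[0,0,0],"delta_pos":[0,0,0.02],"claw":0.4},{"angular":[0,0,0],"delta_pos":[0,0,0.04],"claw":0.4},{"angular":[0,0,0],"delta_pos":[0,0,0.04],"claw":0.4},{"angular":[0,0,0],"delta_pos":[0,0.03,0],"claw":0.4},{"angular":[0,0,0],"delta_pos":[0,0.035,0],"claw":0.4},{"angular":[0,0,0],"delta_pos":[0,0.035,0],"claw":0.4}]'

```text
t: 24.82
tcp_pos: [0.509, 0.2485, 0.4087]
tool_rot: [3.141, -0.002, 0.462]
ft_force: [0.4, 0.7, -0.9]
opening: 0.0565
gripper_force: 0.0
```

step_arm --moves '[{"angular":[0,0,0],"delta_pos":[0,0.035,0],"claw":0.4},{"angular":[0,0,0],"delta_pos":[-0.01,0.035,0],"claw":0.4},{"angular":[0,0,0],"delta_pos":[-0.01,0.035,0],"claw":0.4},{"angular":[0,0,0],"delta_pos":[0,0.02,0],"claw":0.4},{"angular":[0,0,0],"delta_pos":[0,0,0],"claw":0.4},{"angular":[0,0,0],"delta_pos":[0,0,0],"claw":0.4}]'

```text
t: 25.32
tcp_pos: [0.4884, 0.3739, 0.4072]
tool_rot: [-3.141, 0.001, 0.466]
ft_force: [0.1, -1.5, 0.6]
opening: 0.0564
gripper_force: 0.0
```

```bash
python3 - <<'E'
from h import *
for n in('top','side'):
    p,d,W=cloud(n)
    if n=='top': cv2.imwrite('pics/top6.png',cv2.resize(np.clip(p[:,:,::-1]*1.5,0,255).astype(np.uint8),(800,600)))
    else: cv2.imwrite('pics/side6.png',cv2.resize(np.clip(p[:,:,::-1]*1.5,0,255).astype(np.uint8)[130:290,140:340],(800,600)))
    for k,c,R,a,b in(('lid',(.509,.148),.05,.098,.14),('knob',(.509,.148),.03,.119,.15),('ring',(.502,.01),.06,.038,.05),('cup',(.642,.073),.05,.08,.11),('mug',(.384,-.213),.045,.055,.09),('large_lid',(.66,-.206),.06,.008,.09),('plain',(.562,.387),.06,.011,.09)): print(n,k,circ(W,True,c,R,a,b))
E
```

```text
top lid [5.077e-01 1.470e-01 7.380e-02 5.078e-01 1.473e-01 1.032e-01 7.640e+02]
top knob [5.077e-01 1.475e-01 2.060e-02 5.071e-01 1.473e-01 1.283e-01 6.500e+01]
top ring [5.027e-01 1.030e-02 9.270e-02 5.023e-01 1.030e-02 4.330e-02 3.010e+02]
top cup [6.421e-01 7.300e-02 6.290e-02 6.418e-01 7.250e-02 9.280e-02 2.030e+02]
top mug [ 3.877e-01 -2.136e-01  8.450e-02  3.817e-01 -2.127e-01  6.670e-02
  2.140e+02]
top large_lid [ 6.606e-01 -2.064e-01  9.450e-02  6.606e-01 -2.073e-01  1.300e-02
  9.750e+02]
top plain [5.621e-01 3.853e-01 9.360e-02 5.623e-01 3.847e-01 1.700e-02 2.360e+02]
side lid [5.074e-01 1.475e-01 7.580e-02 5.076e-01 1.480e-01 1.028e-01 6.330e+02]
side knob [5.077e-01 1.491e-01 2.090e-02 5.082e-01 1.497e-01 1.271e-01 6.500e+01]
side ring [5.027e-01 1.200e-02 9.620e-02 5.035e-01 1.190e-02 4.290e-02 2.390e+02]
side cup None
side mug [ 3.867e-01 -2.095e-01  8.310e-02  3.826e-01 -2.083e-01  6.340e-02
  1.960e+02]
side large_lid [ 6.345e-01 -2.029e-01  7.630e-02  6.304e-01 -2.029e-01  1.120e-02
  1.200e+02]
side plain [5.616e-01 3.866e-01 9.500e-02 5.625e-01 3.867e-01 1.740e-02 4.710e+02]
```

View pics/side6.png

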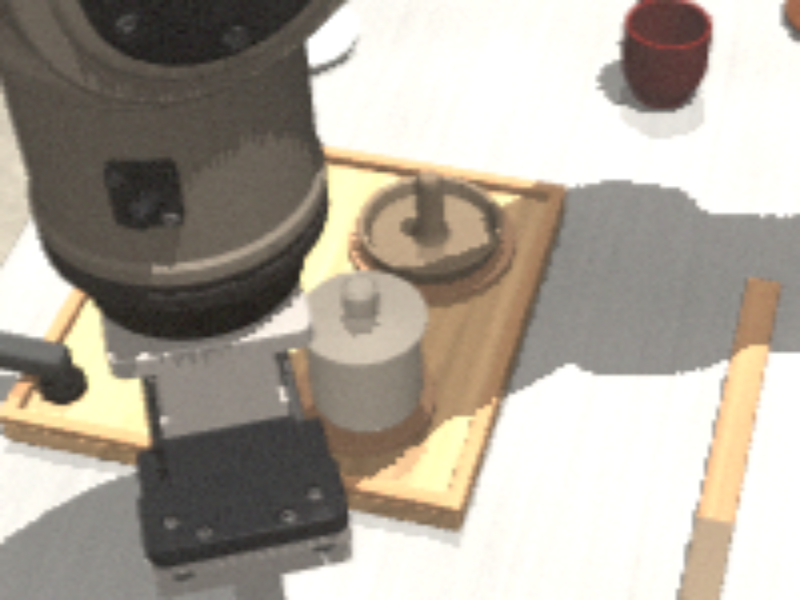

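The jar stands with its lid seated level at (365,330), and the ring dish sits on the large cookie at (432,235). In the top view the cup stands on the small cookie, and the mug, plain dish and large lid have not moved. The arm is clear, so I'll hand in.

```bash
python3 -c "
from cell import r
print(r.hand_in())"
```

```text
the job is handed in; nothing more can be done
None
```

I handed the job in at about 25 s: teacup, jar and ring dish stand on their cookies and the lid is seated on the jar. By my measurements each piece is within about 3 mm of centre and the mug, plain dish and large lid have not moved; the hand-in returned no verdict.

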